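# Refill the praline bowl from the coffee bar's gravity dispenser

## Robot

A 6-joint arm with a two-finger parallel gripper is mounted at the origin on the work surface. World frame = base frame: x ahead of the robot, y to its left, z up, the work surface at z = 0. Lengths are in mm, angles in rad, forces in N, time in s.
With the tool pointing down it reaches from about 350 to 775 mm from the base axis. Payload 7.3 kg.
Tool frame: the origin (TCP) lies midway between the tips of the shut fingers; the grasp point (between the pads) lies 19 mm behind it; z points along the fingers, y is the line along which they close (so a half turn about z gives the same grasp; the last joint's range is limited). The gripper opens to 92 mm and grips with 3 to 60 N. Pads are 19 mm wide; open, the fingers measure 130 mm over their backs; the gripper's body (75 mm by 190 mm) begins 47 mm behind the grasp point.
Start: joints at [1.028, 0.342, 1.524, -0, 1.275, -0.146], TCP at [202.884, 484.235, 226.741] pointing down, gripper open.
Joint ranges: [-2.53, 2.53], [-0.77, 2.02], [0.04, 2.7], [-1, 4.14], [0.28, 2.66], [-3.11, 3.11]. Speed limits (rad/s): [2.57, 2.57, 3.14, 3.14, 3.14, 3.14].

## Interface

Orientations are given as [roll, pitch, yaw] about the fixed x, y, z axes, in that order (R = Rz(yaw) Ry(pitch) Rx(roll)).
In Python, from plant import get_obs, capture, camera_model, close_job, search_frame, regions_of, pinpoint gives the robot as it stands. The module is installed in compiled form; this text tells all that it offers.
- The arm moves only by the shell command python3 -m pendant 'ROWS'. ROWS is JSON, one flat list of numbers, 7 for each row, row after row: the shift along the tool's x, y, z in units of 30 mm (1.0 is 30 mm), then the turn, a rotation vector about the tool's x, y, z in units of 4 degrees (1.0 is 4 degrees), then the closure, from -1 (fully open) to 1 (shut), so that 0 is half open. In form: [dx, dy, dz, wx, wy, wz, gripper, dx, dy, dz, wx, wy, wz, gripper, ...]. A call has 1 to 12 rows; each row shifts and turns the commanded pose from where the row before left it, along the tool's axes as they then stand; what a row does not reach is not made up. A row lasts 1/10 s, in which the tool goes at most 50 mm and 8.59 degrees, less where a joint would pass 70% of its speed; a pose out of reach is approached as far as the arm can. A call with a number of a shift or a turn outside -1 to 1 is refused whole. A call with a gripper value outside its range is refused whole. The fingers move at their own pace and stop on an object; the grip force is fixed at half the most. Time passes only in rows, so rows that do not move let the fingers close. It gives the time, the measured TCP pose, the force, the opening and the grip force at its end, in the units of the state.
- get_obs(): the state, without advancing time (a new reading comes with each control period).
- capture(name): name is "scene" or "top" or "wrist"; returns the picture (420x560x3 uint8, red, green, blue); there is no depth.
- camera_model(name): a dict with "fov_y" (degrees; the focal length in pixels is half the picture's height over the tangent of half this angle, whatever the lens; pixels are square), "cx", "cy" (the principal point, pixels), "pose" (4x4, takes a point from camera to world coordinates). Camera axes: x right, y up, looking along -z (the intrinsics and any distortion apply to the point x, -y, -z); pixel columns grow to the right and rows downward; lengths in mm; the calibration is good to about 2 mm. A picture is of the moment at which its call begins: read the wrist's pose just before it. camera_model takes no time and is no camera call; for the wrist camera it gives the pose at the moment of the call.
- close_job(): hands the job in; it is judged then, once.
Trained networks look in the newest picture that a camera, given by its name, has taken for a name from the list of things; names that differ only in an ending like _2 or _b are one class to them, and where a whole thing is asked for, a point or a joint stands for the part that bears it (a point fixed in the world has none). Each returns a list of dicts, best first, with "score" (0 to 1); they miss things now and then, are a little off and sometimes report something else, mostly with a low value. They report only what shows in the picture. A call takes as long as a camera call. They do not tell look-alikes from the thing itself.
- search_frame(camera, thing): "location" ([column, row] in pixels, amid what is visible of it).
- regions_of(camera, thing): "pixels" (420x560 bool, what is visible of it) and "location" ([column, row] in pixels, amid what is visible of it).
- pinpoint(camera, thing): "location" ([column, row] in pixels: a listed point, or the origin of a listed thing).
The state is a dict: "time": time; "joint_positions": joint angles; "dq": joint speeds; "tau": joint torques, N m; "tool_pos": TCP position; "tcp_rot": TCP orientation; "contact_force": force on the tool from outside, world axes, zero at the start; "moment": the same for the moment, N m; "grip_width": finger opening in mm; "finger_force": force on a finger pad.
Only numpy, scipy, OpenCV 4.12 (cv2) and the standard library are available. Lean on these libraries where they do the work, as an engineer would, in place of code of your own. Each camera call takes 0.05 s, during which the arm holds its last target. There are 200 camera calls.

## Task

Two sweet dispensers stand on the coffee bar, one of them with a white bowl under its mouth. With the fingertips, press that dispenser's lever gently right down and keep it down until all five of its chocolates have run into the bowl, then let the lever come all the way back up so that the gate shuts. Leave the other dispenser's lever alone, don't touch the chocolates, and don't lift or shift the bowl or the other things on the counter.

Things in the scene. Friction and masses are not known exactly. Their poses are not given: they have to be found in the camera images.
- dispenser: The gravity dispenser with the bowl under its mouth, left or right; fixed. Steel foot 150 x 110 mm, black pedestal, clear bin 72 mm wide and 350 mm high with black lid, steel-cheeked chute in front. The chute reaches 118 mm before the origin; its mouth opens down at its front end, 90 to 105 mm above the counter. Origin on the counter below it; -x points out of its front, roughly at the robot.
- lever_pad (a point): Centre of the top face of the black thumb pad at the front end of this dispenser's rocking lever: 46 mm front to back, 60 mm wide, 6 mm thick. At rest it is level, 208 mm above the counter, 190 mm in front of the dispenser's origin; free above, bin wall 180 mm behind it, only the bowl (58 mm high) below. Turns with the lever; -x points to the front.
- lever (a joint): Angle of this lever about a level pivot 85 mm behind and 8 mm below the pad centre. 0 = at rest, pad up, gate shut; grows as the pad is pressed down; 0.55 rad = firm stop, pad centre 46 mm lower and 17 mm nearer to the bin. Pressing at the pad centre takes about 3 N at first and 7 N at the stop; a spring brings it back up when let go. The chute empties in about 2 s.
- gate (a joint): Height in m by which the steel lift gate in this dispenser's chute is raised: 0 = shut, 0.045 = fully open. The lever's rear end lifts it.
- other_dispenser: The second, identical dispenser, without a bowl under it; fixed. It holds four chocolates that must stay in. Origin and axes as for the first.
- other_lever (a joint): Angle of the second dispenser's lever, 0 = at rest; must stay there.
- bowl: White china bowl, rim radius 78 mm, 58 mm high, loose on the counter, under the mouth of its dispenser. Origin at the centre of its underside.
- jug: Steel milk jug, 105 mm high, about 76 mm across, with a handle; loose, a bystander. Origin at the centre of its underside.
- tamper: Black coffee tamper standing on its 58 mm base, 94 mm high; loose, a bystander. Origin at the centre of its underside.
- cup: White china cup with a handle, 62 mm high, 66 mm across; loose, a bystander. Origin at the centre of its underside.
- choc1: One of the five chocolate balls in this dispenser (in bronze-brown foil, 28 mm across, 14 g). Origin on its skin, turning with it.
- choc1_center (a point): Centre of that ball; at the start behind the shut gate, about 150 to 170 mm above the counter.
- choc2: As choc1, another of the five.
- choc2_center (a point): Centre of that ball.
- choc3: As choc1, another of the five.
- choc3_center (a point): Centre of that ball.
- choc4: As choc1, another of the five.
- choc4_center (a point): Centre of that ball.
- choc5: As choc1, another of the five.
- choc5_center (a point): Centre of that ball.
Mind the look-alikes: they are no part of the job. Of the things that look like the bowl, the smallest one is meant.

How it is judged:
By the outcome, as a careful person would: the job done as asked, in the order asked, and still so for the second after the job is handed in, with the robot touching nothing.
It also fails if it takes over 35 s, if anything falls off the work surface, if the arm or the gripper's body presses on something with over 40 N, if the wrist force passes 120 N, or if a joint passes its speed limit or range.

## Working session

There is one attempt and no reset: what is moved stays moved. The work goes in short steps, Python scripts to look and compute and a shell command to move; the robot and the scene stay as the last step left them, time stands still between calls to the robot, and variables do not carry over. Pictures are saved under pics/ and viewed, at most 10 in all, crops included, and the job is handed in when it is done.

```bash
mkdir -p pics; cat > h.py <<'E'
import numpy as np, cv2
from plant import *
def ray(cam,uv,m=None):
    m=m or camera_model(cam); f=210/np.tan(np.radians(m["fov_y"])/2); P=np.array(m["pose"])
    d=np.array([(uv[0]-m["cx"])/f,-(uv[1]-m["cy"])/f,-1.]); return P[:3,3],P[:3,:3]@d
def at_z(cam,uv,z):
    o,d=ray(cam,uv); return o+d*(z-o[2])/d[2]
def proj(cam,p):
    m=camera_model(cam); f=210/np.tan(np.radians(m["fov_y"])/2); P=np.array(m["pose"])
    c=P[:3,:3].T@(np.array(p)-P[:3,3]); return [m["cx"]+f*c[0]/-c[2], m["cy"]-f*c[1]/-c[2]]
def tri(r):
    A=0;b=0
    for o,d in r:
        d=d/np.linalg.norm(d);M=np.eye(3)-np.outer(d,d);A=A+M;b=b+M@o
    return np.linalg.solve(A,b)
E
python3 - <<'E'
from h import *
ims=[]
for c in["scene","top"]:
    im=capture(c);cv2.imwrite(f"pics/{c}1.png",im[...,::-1])
    m=camera_model(c);print(c,{k:v for k,v in m.items() if k!="pose"},np.round(m["pose"],2).tolist())
    for t,z in[("dispenser",0),("lever_pad",208),("bowl",0),("jug",0),("cup",0),("tamper",0)]:
        for r in pinpoint(c,t)[:4]:print(t,round(r["score"],2),np.round(r["location"]),np.round(at_z(c,r["location"],z)))
print(get_obs())
E
```

```text
scene {'fov_y': 51.12010143125313, 'cx': 284.71537647097176, 'cy': 206.9423068547621} [[1.0, -0.07, 0.05, 642.38], [0.08, 0.8, -0.6, -792.61], [0.01, 0.6, 0.8, 1177.23], [0.0, 0.0, 0.0, 1.0]]
dispenser 0.67 [312. 289.] [ 681. -204.    0.]
lever_pad 0.8 [242. 244.] [ 485. -196.  208.]
bowl 0.95 [280. 284.] [ 584. -195.    0.]
bowl 0.89 [282. 359.] [ 610. -414.    0.]
jug 0.57 [229. 232.] [405. -25.   0.]
cup 0.85 [254. 148.] [439. 357.   0.]
tamper 0.97 [216. 341.] [ 425. -382.    0.]
top {'fov_y': 46.8599228243035, 'cx': 284.2895421781733, 'cy': 203.80767850592946} [[-0.02, 1.0, -0.08, 457.95], [-1.0, -0.02, 0.01, -14.02], [0.01, 0.08, 1.0, 1551.21], [0.0, 0.0, 0.0, 1.0]]
dispenser 0.88 [336. 172.] [ 677. -204.    0.]
lever_pad 0.85 [348. 230.] [ 486. -209.  208.]
bowl 0.94 [276. 160.] [722. -10.   0.]
bowl 0.84 [400. 194.] [ 601. -409.    0.]
bowl 0.61 [332. 203.] [ 577. -189.    0.]
jug 0.91 [283. 259.] [402. -27.   0.]
jug 0.73 [348. 228.] [ 495. -236.    0.]
cup 0.73 [163. 251.] [437. 352.   0.]
tamper 0.71 [395. 250.] [ 421. -384.    0.]
{'time': 0.7, 'joint_positions': array([ 1.02803240e+00,  3.41968794e-01,  1.52412703e+00, -9.78885276e-06,
        1.27536902e+00, -1.46010081e-01]), 'dq': array([ 1.21735199e-03,  7.71200390e-04, -1.38210521e-03,  3.26221593e-05,
        1.36074845e-03,  2.13374715e-05]), 'tau': array([ 1.28704011e-05, -4.31039858e+01, -2.44442028e+01,  7.18205608e-02,
        4.83012199e-02, -5.03785685e-06]), 'tool_pos': array([202.86907294, 484.23693151, 226.74726595]), 'tcp_rot': array([3.14146757e+00, 2.78608160e-05, 2.74484165e+00]), 'contact_force': array([0.32285385, 0.13643078, 0.81487254]), 'moment': array([-0.01059629, -0.02542071,  0.03164067]), 'finger_force': 0.0, 'grip_width': 91.47648082414081}
```

View pics/scene1.png

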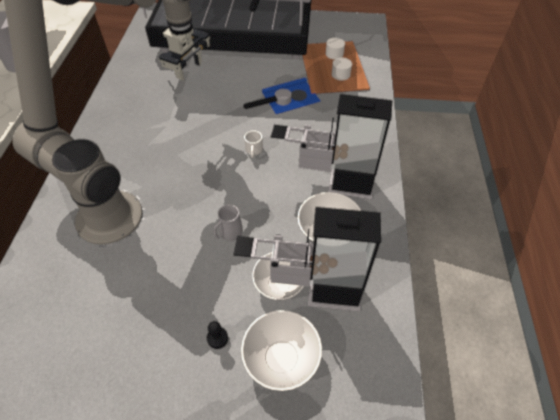

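View pics/top1.png

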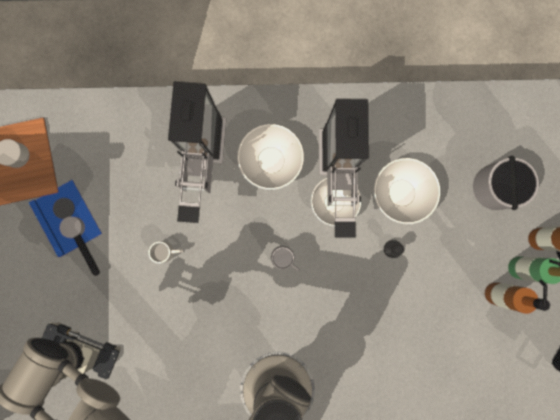

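The right-hand dispenser (pad at about scene 244,247 and top 345,229) has the small bowl under it. The two larger bowls are look-alikes. I'll square the tool, raise it and close the fingers.

```bash
python3 -m pendant '[0,0,-0.4,0,0,-0.948,1, 0,0,-0.4,0,0,-0.948,1, 0,0,-0.4,0,0,-0.948,1, 0,0,-0.4,0,0,-0.948,1, 0,0,-0.4,0,0,-0.948,1, 0,0,-0.4,0,0,-0.948,1, 0,0,0,0,0,0,1]'
python3 - <<'E'
from h import *
P={}
for t in["lever_pad","dispenser","bowl"]:
    R=[]
    for c in["scene","top"]:
        if t=="lever_pad" or 1: capture(c)
        rs=pinpoint(c,t)
        ref={"lever_pad":(486,-203,208),"dispenser":(679,-204,0),"bowl":(580,-192,0)}[t]
        g=[r for r in rs if np.hypot(*(np.array(r["location"])-proj(c,ref)))<20]
        if g:R.append(ray(c,g[0]["location"]));print(c,t,g[0]["location"])
    if len(R)==2:
        p=tri(R);print(t,p.round(1),[np.round(proj(c,p),1) for c in("scene","top")])
E
```

```text
time: 1.4
tool_pos: [203.2, 484.8, 300.3]
tcp_rot: [3.139, 0.002, -3.141]
contact_force: [-0.3, 0.1, -0.1]
grip_width: 40.2
finger_force: 0.0
scene lever_pad [240.2, 243.0]
top lever_pad [347.0, 229.7]
lever_pad [ 484.7 -202.6  224.3] [array([240.6, 242.9]), array([347.1, 230.1])]
scene dispenser [309.5, 290.5]
scene bowl [281.0, 283.0]
top bowl [331.6, 204.3]
bowl [ 580.3 -187.4  -12.1] [array([278.9, 283.3]), array([331.2, 202.4])]
```

```bash
python3 -m pendant '[-0.4,-0.95,0,0,0,0,1,-0.4,-0.95,0,0,0,0,1,-0.4,-0.95,0,0,0,0,1,-0.4,-0.95,0,0,0,0,1,-0.4,-0.95,0,0,0,0,1,-0.4,-0.95,0,0,0,0,1,-0.4,-0.95,0,0,0,0,1,-0.4,-0.95,0,0,0,0,1,-0.4,-0.95,0,0,0,0,1,-0.4,-0.95,0,0,0,0,1,-0.4,-0.95,0,0,0,0,1,-0.4,-0.95,0,0,0,0,1]'
python3 -m pendant '[-0.25,-0.95,0,0,0,0,1,-0.25,-0.95,0,0,0,0,1,-0.25,-0.95,0,0,0,0,1,-0.25,-0.95,0,0,0,0,1,-0.25,-0.95,0,0,0,0,1,-0.25,-0.95,0,0,0,0,1,-0.25,-0.95,0,0,0,0,1,-0.25,-0.95,0,0,0,0,1,-0.25,-0.95,0,0,0,0,1,-0.25,-0.95,0,0,0,0,1,-0.25,-0.95,0,0,0,0,1,0,0,0,0,0,0,1]'
python3 - <<'E'
from h import *
im=capture("wrist");cv2.imwrite("pics/w1.png",im[...,::-1])
for r in pinpoint("wrist","lever_pad"):print(r["score"],r["location"],at_z("wrist",r["location"],208))
for r in regions_of("wrist","lever_pad")[:2]:print(r["score"],r["location"],r["pixels"].sum())
o=get_obs();print(o["tool_pos"],o["tcp_rot"],o["joint_positions"],o["time"],np.array(camera_model("wrist")["pose"]).round(2))
print(proj("wrist",(486,-204,208)))
E
```

```text
time: 3.2
tool_pos: [347.3, 141.1, 298.9]
tcp_rot: [3.141, 0.001, -3.141]
contact_force: [0.9, -0.3, -0.4]
grip_width: 0.6
finger_force: 0.0
time: 4.4
tool_pos: [430.1, -174.0, 298.2]
tcp_rot: [-3.141, -0.0, 3.139]
contact_force: [0.8, 0.8, 0.6]
grip_width: 0.2
finger_force: 0.0
[ 429.31859221 -170.70332698  298.56132653] [ 3.14084260e+00 -3.76304890e-04  3.14158104e+00] [-5.44887053e-01  1.74808789e-01  1.55152576e+00  4.51800587e-04
  1.41596870e+00 -2.11574146e+00] 4.55 [[ 0.0000e+00 -9.7000e-01 -2.6000e-01  3.6067e+02]
 [ 1.0000e+00  0.0000e+00 -0.0000e+00 -1.6988e+02]
 [ 0.0000e+00 -2.6000e-01  9.7000e-01  4.5700e+02]
 [ 0.0000e+00  0.0000e+00  0.0000e+00  1.0000e+00]]
[np.float64(240.87570952307246), np.float64(275.38739432142654)]
```

View pics/w1.png

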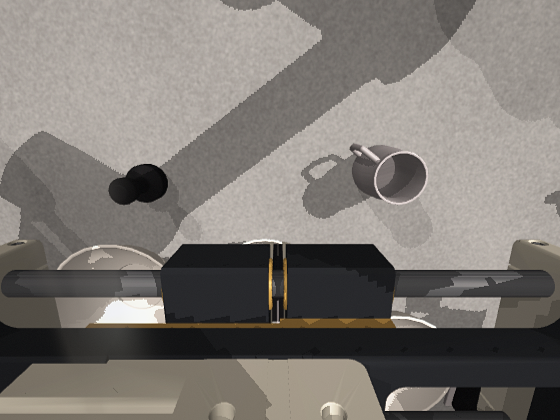

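The wrist picture shows the tamper at (140,185) and the jug at (390,178). The gripper itself hides the pad, so I'll measure the pad from the earlier fixed-camera pictures.

```bash
python3 - <<'E'
from h import *
for c,ctr,zc in[("top",(346,229),5),("scene",(244,247),5)]:
    im=cv2.imread(f"pics/{c}1.png");g=im.max(2)
    x0,y0=ctr[0]-30,ctr[1]-25
    sub=(g[y0:y0+50,x0:x0+60]<45).astype(np.uint8)
    n,l,s,cen=cv2.connectedComponentsWithStats(sub)
    for i in range(1,n):
        if s[i,4]>60:
            p=cen[i]+[x0,y0];r=cv2.minAreaRect(np.argwhere(l==i)[:,::-1].astype(np.float32)+[x0,y0] if 0 else (np.argwhere(l==i)[:,::-1]+[x0,y0]).astype(np.float32))
            print(c,p.round(1),s[i],at_z(c,p,208).round(1),[at_z(c,q,208)[:2].round(0).tolist() for q in cv2.boxPoints(r)])
a=cv2.imread("pics/top1.png")[85:255,285:425];b=cv2.imread("pics/scene1.png")[205:310,215:385]
A=cv2.resize(a,None,fx=3,fy=3);B=cv2.resize(b,None,fx=2.5,fy=2.5)
H=max(A.shape[0],B.shape[0]);f=lambda i:cv2.copyMakeBorder(i,0,H-i.shape[0],0,0,0)
o=np.hstack([f(A),f(B)])[:600,:];o=cv2.resize(o,(795,int(o.shape[0]*795/o.shape[1])));cv2.imwrite("pics/crop1.png",o)
E
```

```text
(no output)
```

View pics/crop1.png

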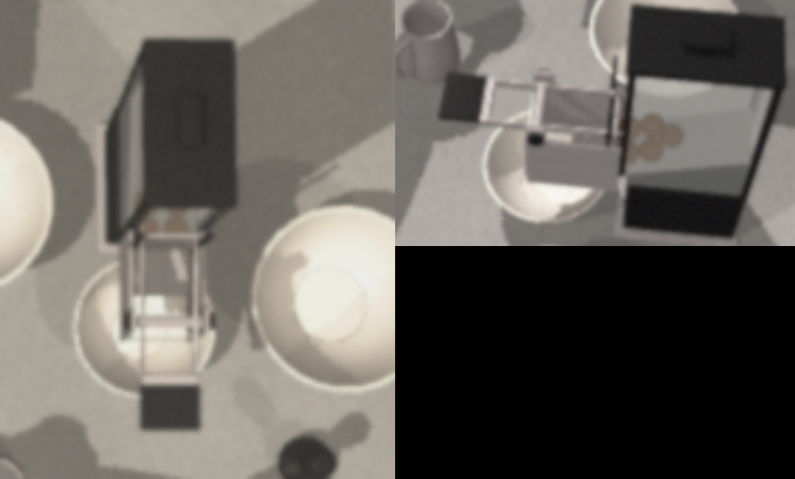

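The crop shows the black pad at about top (345.4,229.2) and scene (243.5,246.6), with the chocolates behind the shut gate.

```bash
python3 - <<'E'
from h import *
a,b=(345.4,229.2),(243.5,246.6)
print(at_z("top",a,208),at_z("scene",b,208),tri([ray("top",a),ray("scene",b)]))
# lever direction, lid centre z~400 check
print([at_z("top",(285+x/2.822,85+y/2.822),208).round(0).tolist() for x,y in[(141,386),(200,386),(200,429),(141,429)]], camera_model("top").keys())
# current image
im=capture("scene");cv2.imwrite("pics/s2.png",im[...,::-1])
E
```

```text
[ 487.58349019 -200.24423372  208.        ] [ 491.04348621 -202.88936894  208.        ] [ 489.01812918 -200.53104715  203.61408724]
[[509.0, -172.0, 208.0], [508.0, -230.0, 208.0], [465.0, -229.0, 208.0], [467.0, -171.0, 208.0]] dict_keys(['fov_y', 'cx', 'cy', 'pose'])
```

View pics/s2.png

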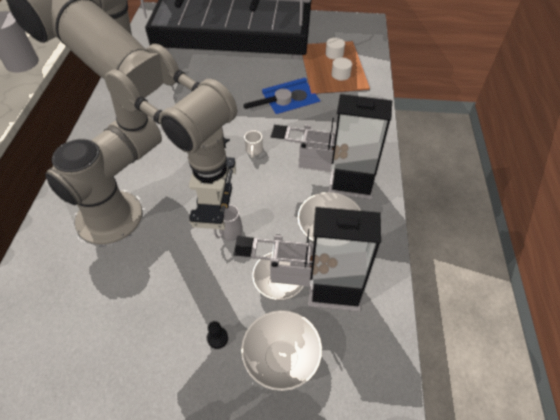

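```bash
python3 -m pendant '[-0.7,-0.34,0,0,0,0,1,-0.7,-0.34,0,0,0,0,1,-0.66,-0.34,0,0,0,0,1,0,0,0.5,0,0,0,1,0,0,0.5,0,0,0,1,0,0,0.5,0,0,0,1,0,0,0.4,0,0,0,1,0,0,0,0,0,0,1,0,0,0,0,0,0,1]'
python3 - <<'E'
from h import *
for c in("scene","top"):
    im=capture(c);cv2.imwrite(f"pics/{c}3.png",im[...,::-1])
a=cv2.imread("pics/top3.png")[150:250,285:425];b=cv2.imread("pics/scene3.png")[180:290,190:330]
o=np.vstack([cv2.resize(i,None,fx=2.8,fy=2.8,interpolation=2) for i in(a,b)]);cv2.imwrite("pics/crop3.png",o)
o=get_obs();print(o["tool_pos"],o["contact_force"],[proj(c,o["tool_pos"]) for c in("scene","top")])
E
```

```text
time: 5.5
tool_pos: [491.5, -201.4, 242.2]
tcp_rot: [-3.141, 0.0, -3.141]
contact_force: [-0.4, -0.1, 0.2]
grip_width: 0.3
finger_force: 0.0
[ 491.77788918 -201.79728785  242.67442973] [-0.84183827  0.36083442 -0.08447467] [[np.float64(242.88857790117834), np.float64(238.98543279628527)], [np.float64(347.68909282723945), np.float64(227.31090604353926)]]
```

View pics/crop3.png

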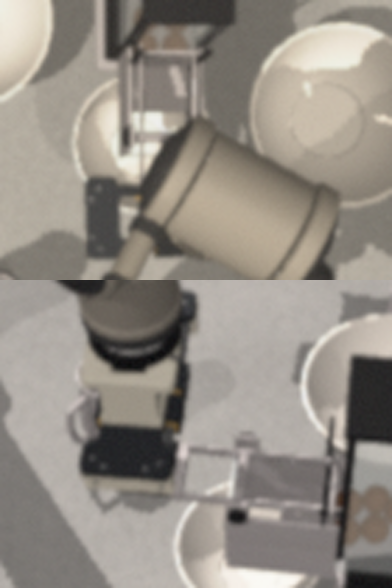

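The gripper is over the pad in both views. I'll lower to contact.

```bash
python3 -m pendant '[0,0,0.3,0,0,0,1,0,0,0.3,0,0,0,1,0,0,0.3,0,0,0,1,0,0,0.15,0,0,0,1,0,0,0.15,0,0,0,1,0,0,0.1,0,0,0,1,0,0,0,0,0,0,1]'
```

```text
time: 6.3
tool_pos: [491.1, -201.8, 202.5]
tcp_rot: [3.141, -0.001, -3.141]
contact_force: [-1.5, 0.5, 3.1]
grip_width: 0.7
finger_force: 1.5
```

```bash
python3 -m pendant '[-0.02,0,0.12,0,0,0,1,-0.02,0,0.12,0,0,0,1,-0.03,0,0.12,0,0,0,1,-0.03,0,0.12,0,0,0,1,-0.04,0,0.12,0,0,0,1,-0.04,0,0.12,0,0,0,1,-0.05,0,0.12,0,0,0,1,-0.05,0,0.12,0,0,0,1,0,0,0,0,0,0,1]'
```

```text
time: 7.2
tool_pos: [498.9, -201.9, 172.9]
tcp_rot: [3.141, -0.003, -3.141]
contact_force: [-7.3, -1.6, 4.8]
grip_width: 0.4
finger_force: 3.5
```

```bash
python3 -m pendant '[-0.05,0,0.1,0,0,0,1,-0.05,0,0.1,0,0,0,1,0,0,0,0,0,0,1]';python3 -m pendant '[-0.03,0,0.06,0,0,0,1,0,0,0,0,0,0,1]'
```

```text
time: 7.5
tool_pos: [500.9, -202.0, 168.5]
tcp_rot: [-3.141, -0.004, -3.141]
contact_force: [-14.7, -0.7, 15.4]
grip_width: 0.2
finger_force: 10.2
time: 7.7
tool_pos: [501.2, -202.0, 168.0]
tcp_rot: [-3.141, -0.004, -3.141]
contact_force: [-19.7, 1.0, 24.7]
grip_width: 0.3
finger_force: 15.5
```

The firm stop is reached and the force is jumping. I'll ease off slightly and hold.

```bash
python3 -m pendant '[0.06,0,-0.05,0,0,0,1,0,0,0,0,0,0,1,0,0,0,0,0,0,1,0,0,0,0,0,0,1,0,0,0,0,0,0,1,0,0,0,0,0,0,1,0,0,0,0,0,0,1,0,0,0,0,0,0,1,0,0,0,0,0,0,1,0,0,0,0,0,0,1]';python3 -m pendant '[0,0,0,0,0,0,1,0,0,0,0,0,0,1,0,0,0,0,0,0,1,0,0,0,0,0,0,1,0,0,0,0,0,0,1,0,0,0,0,0,0,1,0,0,0,0,0,0,1,0,0,0,0,0,0,1,0,0,0,0,0,0,1,0,0,0,0,0,0,1]'
python3 - <<'E'
from h import *
for c in("scene","top"):
    im=capture(c);cv2.imwrite(f"pics/{c}4.png",im[...,::-1])
    for i in(1,):
        print(c,[(round(r["score"],2),np.round(r["location"]).tolist()) for r in search_frame(c,"choc1")])
a=cv2.imread("pics/top4.png")[130:230,285:425];b=cv2.imread("pics/scene4.png")[200:310,230:370]
o=np.vstack([cv2.resize(i,None,fx=2.8,fy=2.8,interpolation=2) for i in(a,b)]);cv2.imwrite("pics/crop4.png",o)
E
```

```text
time: 8.7
tool_pos: [500.8, -202.0, 168.6]
tcp_rot: [-3.141, -0.002, -3.141]
contact_force: [-10.5, 0.7, 15.1]
grip_width: 0.1
finger_force: 9.3
time: 9.7
tool_pos: [500.8, -202.0, 168.6]
tcp_rot: [-3.141, -0.002, -3.141]
contact_force: [-11.2, 0.6, 14.7]
grip_width: 0.3
finger_force: 9.3
scene [(0.45, [285.0, 282.0])]
top []
```

View pics/crop4.png

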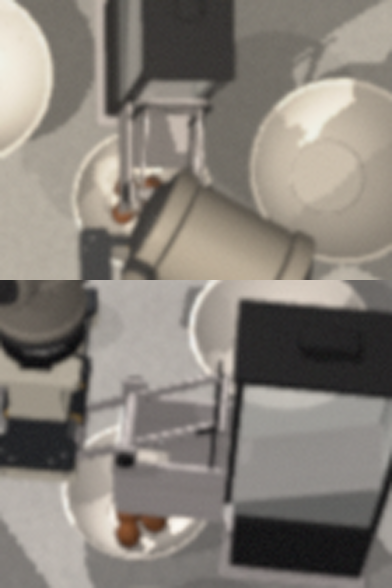

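The bin is empty and chocolates are in the bowl (scene about 278,285). I'll hold a bit longer, then release smoothly back along the arc.

```bash
python3 -m pendant '[0,0,0,0,0,0,1,0,0,0,0,0,0,1,0,0,0,0,0,0,1,0,0,0,0,0,0,1,0,0,0,0,0,0,1,0,0,0,0,0,0,1,0,0,0,0,0,0,1,0,0,0,0,0,0,1,0,0,0,0,0,0,1,0,0,0,0,0,0,1,0,0,0,0,0,0,1,0,0,0,0,0,0,1]'
python3 -m pendant '[0.08,0,-0.12,0,0,0,1,0.06,0,-0.12,0,0,0,1,0.05,0,-0.12,0,0,0,1,0.05,0,-0.12,0,0,0,1,0.04,0,-0.12,0,0,0,1,0.04,0,-0.12,0,0,0,1,0.03,0,-0.12,0,0,0,1,0.03,0,-0.12,0,0,0,1,0.02,0,-0.12,0,0,0,1,0.02,0,-0.12,0,0,0,1,0,0,-0.12,0,0,0,1,0,0,-0.12,0,0,0,1]'
python3 -m pendant '[0,0,-0.3,0,0,0,1,0,0,-0.5,0,0,0,1,0,0,-0.7,0,0,0,1,0.8,0.5,-0.5,0,0,0,1,0.8,0.8,-0.3,0,0,0,1,0.8,0.9,0,0,0,0,1,0.5,0.9,0,0,0,0,1,0.3,0.9,0,0,0,0,1,0.3,0.9,0,0,0,0,1,0,0.9,0,0,0,0,1,0,0.9,0,0,0,0,1,0,0.9,0,0,0,0,1]'
python3 -m pendant '[0,0.9,0,0,0,0,1,0,0.9,0,0,0,0,1,0,0,0,0,0,0,1]'
python3 - <<'E'
from h import *
for c in("scene","top"):
    im=capture(c);cv2.imwrite(f"pics/{c}5.png",im[...,::-1])
a=cv2.imread("pics/top5.png")[130:245,285:425];b=cv2.imread("pics/scene5.png")[200:310,230:370]
o=np.hstack([cv2.resize(i,(390,int(i.shape[0]*390/140)),interpolation=2)[:306] for i in(a,b)]);cv2.imwrite("pics/crop5.png",o)
E
```

```text
time: 11.1
tool_pos: [500.8, -202.0, 168.6]
tcp_rot: [-3.141, -0.002, -3.141]
contact_force: [-11.5, -0.8, 14.9]
grip_width: 0.3
finger_force: 9.3
time: 12.3
tool_pos: [488.7, -201.6, 210.6]
tcp_rot: [3.141, -0.002, -3.141]
contact_force: [1.7, 0.1, -0.6]
grip_width: 0.5
finger_force: 0.0
time: 13.5
tool_pos: [383.6, 27.2, 280.1]
tcp_rot: [-3.142, -0.001, -3.142]
contact_force: [-0.4, -0.7, -0.3]
grip_width: 0.5
finger_force: 0.0
time: 13.8
tool_pos: [383.5, 82.3, 280.0]
tcp_rot: [3.141, -0.001, -3.138]
contact_force: [0.7, -0.7, -0.2]
grip_width: 0.5
finger_force: 0.0
```

View pics/crop5.png

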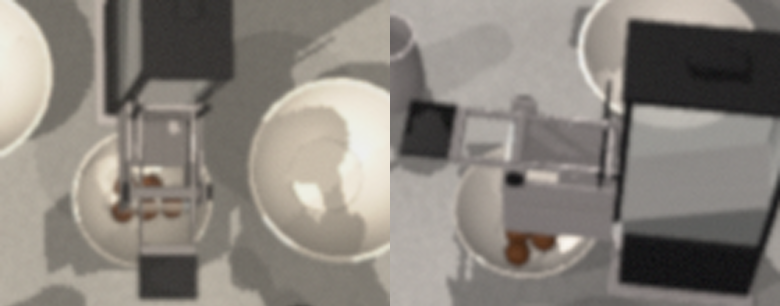

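View pics/scene5.png

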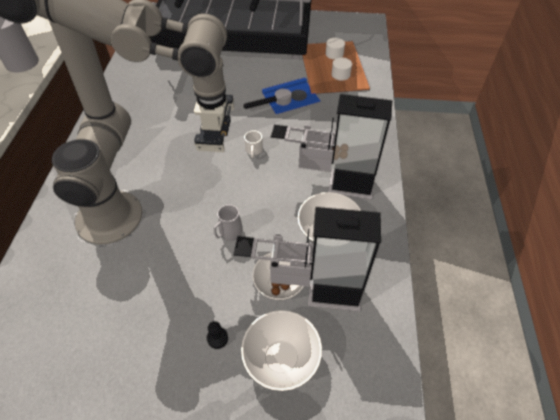

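The lever is back up at its starting place (scene 243,246), the bin and chute look empty, and the chocolates lie in the bowl. Nothing else has moved.

```bash
python3 -c "
from plant import close_job
print(close_job())"
```

```text
the job is handed in; nothing more can be done
None
```

I pressed the right-hand dispenser's lever to its stop, held it until the bin was empty, then let it come back up and handed the job in at about 14 s; I could make out only four of the five chocolates in the bowl, and the fifth is probably hidden under the lever frame.

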